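Weigh the sugar tin on the hanging spring balance

TASK

Weigh the sugar tin: pick it up, hang its wire bail on the hook of the spring balance, and let its weight down onto the spring slowly until the hook carries all of it, so that the hook does not jump when you let go. Leave the tin hanging free and wait until it hangs upright and still, ready for the reading. Never load the balance beyond 800 g, knock it or its stand, tip the tin over, or disturb the other things on the counter.

Things in the scene. Friction and masses are not known exactly. Their poses are not given: they have to be found in the camera images.
- tin_center (a point): The sugar tin: closed upright bare-metal oblong canister, 110 mm (x) by 60 mm (y), 95 mm tall, black press button (20 mm across, 5 mm high) on its lid, wire bail above. Point at its middle, 47.5 mm above its underside; z up. 0.22 to 0.68 kg, not known beforehand. Hold it across its 60 mm sides at the end nearer the robot, leaning back 15 to 20 degrees: bail and balance are in the way above its middle.
- tin_bail (a point): Apex of the tin's fixed wire bail (does not fold): centre of the 4 mm wire, over the tin's middle, 155 mm above its underside, 107.5 mm above tin_center, 60 mm above the lid. The bail lies in the tin's y-z plane: legs 53 mm apart rising from the lid's edges at -y and +y, arched at the top. The wire runs along the tin's y here; some 50 mm free height beneath it.
- hook_seat (a point): Balance hook, 5 mm round steel in its own x-z plane, open towards -x (robot side). Point: where the bail wire's centre rests once hung (bail along this y), z up, 230 mm above the counter unloaded. Hook's bottom 7 mm below, its tip 15 mm above and 13.5 mm out in -x, stem at most 14 mm out in +x, back over the point from 38 mm up. The bail goes in over the tip at 20 to 28 mm up, then down.
- tube_end (a point): Centre of the lower end of the balance's tube (28 mm across, 31 mm at the end caps, 134 mm long), 58 mm above hook_seat when the hook is unloaded. The balance hangs from a ring 458 mm above the counter and swings a little towards -x and +x when pushed.
- hook (a joint): How far the hook is drawn down out of the balance, m: 0 unloaded, grows downwards, end stop at 0.070. Spring 140 N/m: 7 mm for each 100 g hung on it (so 15 to 48 mm for the tin; 56 mm is 800 g). Lightly damped: it bounces if the load comes on or off suddenly.
- stand: Counter stand that carries the balance, fixed. Origin on the counter plumb under the hook, z up, x away from the robot at yaw 0, y to the left; its yaw is the hook's. Steel base plate 200 x 280 x 10 mm, its centre at (20, -80) mm; a column 18 mm thick and 500 mm tall at (50, -170) mm, and from its top an arm over the origin, 475 mm up, from which the balance hangs.
- shaker_center (a point): Bystander: small glass shaker with a domed metal cap, 54 mm in diameter, 90 mm tall, no bail, standing on the counter; point half-way up on its axis. Leave it alone.
- budare: Bystander: round cast-iron griddle plate 250 mm in diameter, 13 mm high, two side loops; origin under its centre. Leave it alone.
- spatula: Bystander: stainless steel flat spatula, 260 mm long, lying flat beyond the tin and shaker. Leave it alone.
- brush: Bystander: silicone kitchen brush with an orange handle, 200 mm long, lying flat to the robot's right. Leave it alone.
Things that resemble listed ones, but are neither listed nor needed, are in the scene too. Leave any blue or turquoise look-alike of the part that bears tin_center alone.

How it is judged:
On the way, in this order (a step that is already met when the one before it is completed fails the run):
1. the tin is lifted off the counter (height (world z) of tin_center above 0.07 m), for 0.2 s.
2. the hook has come down at least 12 mm under the bail while the tin is still held (value of joint hook above 0.012 m and distance between tin_bail and hook_seat below 0.012 m and contact force between the fingers and tin above 0.5 N), for 0.2 s.
At the end, for the whole second after the job is handed in: The tin hangs by its bail on the hook alone: bail apex within 10 mm of the hook's seat, hook drawn down more than 14 mm by it, tin clear of the stand's base, upright within 0.12 rad, and still (hook slower than 10 mm/s, tin slower than 20 mm/s and 0.25 rad/s), the robot touching nothing (distance between tin_bail and hook_seat below 0.01 m and contact force between tin and stand above 1.5 N and value of joint hook above 0.014 m and velocity of joint hook between -0.01 and 0.01 m/s and linear speed of tin below 0.02 m/s and angular speed of tin below 0.25 rad/s and angle between tin_center's own z axis and vertical below 0.12 rad and height (world z) of tin_center above 0.0625 m).
It fails at once if the hook jumps: it moves faster than 0.07 m/s up or down (velocity of joint hook above 0.07 m/s or velocity of joint hook below -0.07 m/s).
It fails at once if the balance is loaded beyond 800 g: the hook is drawn down more than 56 mm (value of joint hook above 0.056 m).
It fails at once if the tin is knocked or pressed against the balance or its stand with more than 12 N, or tipped by more than 0.5 rad (contact force between tin and stand above 12 N or angle between tin_center's own z axis and vertical above 0.5 rad).
It fails at once if the robot knocks the balance or its stand with more than 5 N (contact force between any of the arm, the fingers and stand above 5 N).
It fails at once if the shaker, budare, spatula or brush is moved by more than 20 mm (distance of any of shaker_center, budare, spatula, brush from where it was at the start of the episode above 0.02 m).
It also fails if it takes over 54 s, if anything falls off the work surface, if the arm or the gripper's body presses on something with over 40 N, if the wrist force passes 120 N, or if a joint passes its speed limit or range.

ROBOT

A 6-joint arm with a two-finger parallel gripper is mounted at the origin on the work surface. World frame = base frame: x ahead of the robot, y to its left, z up, the work surface at z = 0. Lengths are in m, angles in rad, forces in N, time in s.
With the tool pointing down it reaches from about 0.35 to 0.775 m from the base axis. Payload 7.3 kg.
Tool frame: the origin (TCP) lies between the finger pads; the fingertips stand 17 mm ahead of it and the grasp point (between the pads) lies 2 mm behind it; z points along the fingers, y is the line along which they close (so a half turn about z gives the same grasp; the last joint's range is limited). The gripper opens to 92 mm and grips with 3 to 60 N. Pads are 19 mm wide; open, the fingers measure 130 mm over their backs; the gripper's body (75 mm by 190 mm) begins 47 mm behind the grasp point.
Start: joints at [-1.368, 0.342, 1.524, -0, 1.275, -0.146], TCP at [0.179, -0.493, 0.244] pointing down, gripper open.
Joint ranges: [-2.53, 2.53], [-0.77, 2.02], [0.04, 2.7], [-1, 4.14], [0.28, 2.66], [-3.11, 3.11]. Speed limits (rad/s): [2.57, 2.57, 3.14, 3.14, 3.14, 3.14].

INTERFACE

Orientations are given as [roll, pitch, yaw] about the fixed x, y, z axes, in that order (R = Rz(yaw) Ry(pitch) Rx(roll)).
In Python, from cell import robot, optics gives the robot as it stands.
- The arm moves only by the tool play_rows, never from a script. Its argument "rows" is a list of rows, each a list of 7 numbers: the shift along the tool's x, y, z in cm, then the turn, a rotation vector about the tool's x, y, z in rad, then the opening, from 0 (shut) to 1 (fully open). In form: [[tx, ty, tz, wx, wy, wz, grip], ...]. A call has 1 to 20 rows; each row is the pose to reach, as a shift and turn from the pose commanded when the call began, along the tool's axes at that moment; what a row does not reach only later rows make up. A row lasts 1/10 s, in which the tool goes at most 50 mm and 8.59 degrees, less where a joint would pass 70% of its speed; a pose out of reach is approached as far as the arm can. A call with a gripper value outside its range is refused whole. The fingers move at their own pace and stop on an object; "squeeze" is the grip in N (left out, the last holds). Time passes only in rows, so rows that repeat a pose let the fingers close. It gives the time, the measured TCP pose, the force, the opening and the grip force at its end, in the units of the state.
- robot.observe(): the state, without advancing time (a new reading comes with each control period).
- optics.read_camera(name): name is "side" or "top"; returns (picture, depth): 420x560x3 uint8, red, green, blue; 420x560 float32, m along the optical axis (not along the pixel's ray), 0 where there is no reading.
- optics.camera_model(name): a dict with "fx", "fy", "cx", "cy" (pixels), "origin" and "rotation" of the camera in the world. Camera axes: x right, y up, looking along -z (the intrinsics and any distortion apply to the point x, -y, -z); pixel columns grow to the right and rows downward; lengths in m; the calibration is good to about 2 mm. A picture is of the moment at which its call begins. camera_model takes no time and is no camera call.
- robot.hand_in(): hands the job in; it is judged then, once.
The state is a dict: "time": time; "qpos": joint angles; "qvel": joint speeds; "joint_efforts": joint torques, N m; "tool_pos": TCP position; "tool_rot": TCP orientation; "contact_force": force on the tool from outside, world axes, zero at the start; "torque": the same for the moment, N m; "opening": finger opening in m; "grip_force": force on a finger pad.
Only numpy, scipy, OpenCV 4.12 (cv2) and the standard library are available. Lean on these libraries where they do the work, as an engineer would, in place of code of your own. Each camera call takes 0.05 s, during which the arm holds its last target. There are 200 camera calls.

## Working session

There is one attempt and no reset: what is moved stays moved. The work goes in short steps, Python scripts to look and compute and a tool call to move; the robot and the scene stay as the last step left them, time stands still between calls to the robot, and variables do not carry over. Pictures are saved under pics/ and viewed, at most 10 in all, crops included, and the job is handed in when it is done.

Besides the shell and the picture viewer there is one more tool, called after "Request:" as name([rows], argument=value, ...), one row to a line, values as JSON. play_rows: Moves the arm, as the interface text tells. Its arguments: {"type":"object","properties":{"rows":{"type":"array"},"squeeze":{"type":"number"}},"required":["rows"]}

```bash
ls; mkdir -p pics; cat > h.py <<'E'
import numpy as np, cv2
from scipy.spatial.transform import Rotation as R
from cell import robot, optics
def shot(n,f=None):
    p,d=optics.read_camera(n)
    if f: cv2.imwrite('pics/'+f,cv2.cvtColor(p,cv2.COLOR_RGB2BGR))
    return p,d,optics.camera_model(n)
def pts(m,u,v,d):
    c=np.stack([(u-m['cx'])/m['fx'],-(v-m['cy'])/m['fy'],-np.ones_like(u,dtype=float)],-1)*np.asarray(d)[...,None]
    return c@np.array(m['rotation']).T+np.array(m['origin'])
def cloud(m,d):
    v,u=np.mgrid[:d.shape[0],:d.shape[1]]
    return pts(m,u.astype(float),v.astype(float),d)
def ray(m,u,v):
    o=np.array(m['origin']); return o, pts(m,np.float64(u),np.float64(v),1.)-o
def onplane(m,u,v,z):
    o,r=ray(m,u,v); return o+r*(z-o[2])/r[2]
E
python3 - <<'E'
from h import *
for n in('side','top'):
    p,d,m=shot(n,n+'1.png'); np.savez(n+'1.npz',p=p,d=d); print(m)
print(robot.observe())
E
```

```text
pics
{'fx': 524.9340127998574, 'fy': 524.9340127998574, 'cx': 279.19355210146813, 'cy': 210.57797601225806, 'origin': array([-0.21289461,  0.81961996,  1.11126207]), 'rotation': array([ 0.84600984, -0.01471309, -2.3407473 ])}
{'fx': 384.6166996154197, 'fy': 384.6166996154197, 'cx': 279.5003169158117, 'cy': 205.20086621829375, 'origin': array([0.31910211, 0.11313168, 1.3328126 ]), 'rotation': array([ 0.14867309, -0.02369626, -1.57619669])}
{'time': 0.1, 'qpos': array([-1.36797582e+00,  3.42653859e-01,  1.52495325e+00,  8.99597235e-06,
        1.27538834e+00, -1.46001817e-01]), 'qvel': array([ 6.50550389e-04, -3.47716990e-03, -2.18192307e-03,  6.63467042e-04,
        1.80183458e-05,  2.62614867e-04]), 'joint_efforts': array([ 1.51098975e-03, -4.32004559e+01, -2.44694638e+01,  7.19193695e-02,
        5.25570440e-02, -5.85869043e-05]), 'tool_pos': array([ 0.17939151, -0.49302697,  0.24310294]), 'tool_rot': array([-3.14020603e+00, -2.12595241e-04,  3.48819547e-01]), 'contact_force': array([ 0.02440263,  0.00138421, -0.10092671]), 'torque': array([-0.00226707, -0.0102056 , -0.02746821]), 'grip_force': 0.0, 'opening': 0.09165711319508936}
```

```bash
sed -i "s/np.array(m\['rotation'\])/R.from_euler('xyz',m['rotation']).as_matrix()/" h.py
```

```text
(no output)
```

View pics/side1.png

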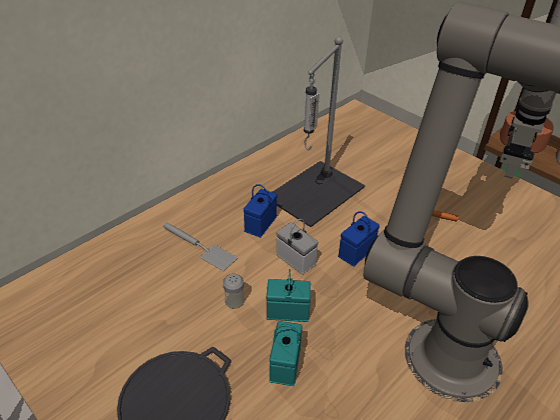

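View pics/top1.png

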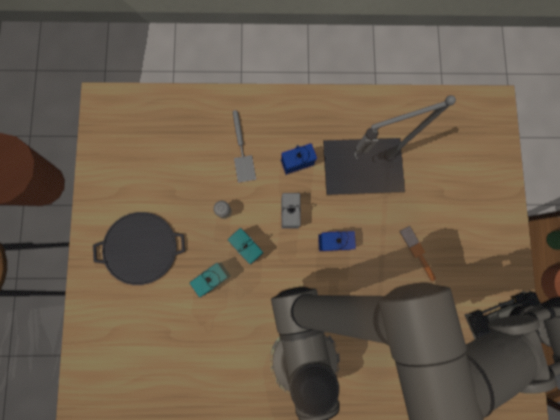

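Tin candidates in the side view are:
- bare metal at (297,247), which is (291,210) in the top view
- blue at (260,212) and (359,240)
- teal at (288,298) and (286,352)

The task says bare metal, so I choose (297,247). The hook is at about (308,145) in the side view. I'll check both in a crop and measure them.

```bash
python3 - <<'E'
from h import *
S=np.load('side1.npz');T=np.load('top1.npz')
ms,mt=optics.camera_model('side'),optics.camera_model('top')
cs,ct=cloud(ms,S['d']),cloud(mt,T['d'])
def rect(c,sel,n):
    q=c[sel]; r=cv2.minAreaRect((q[:,:2]*1000).astype(np.float32)); print(n,len(q),r,q.mean(0).round(4),q[:,2].min().round(3),q[:,2].max().round(3))
v,u=np.mgrid[:420,:560]
hsv=cv2.cvtColor(T['p'],cv2.COLOR_RGB2HSV)
box=(abs(u-291)<20)&(abs(v-210)<25)
rect(ct,box&(ct[...,2]>.088)&(ct[...,2]<.104),'tin top')
box=(abs(u-297)<35)&(abs(v-245)<35)
rect(cs,box&(cs[...,2]>.088)&(cs[...,2]<.099),'tin side')
# bail points & hook
b=box&(cs[...,2]>.11)&(cs[...,2]<.17); q=cs[b]; print('bail side',len(q),q[q[:,2]>.145].round(3).tolist()[:12])
b=(abs(u-310)<22)&(v>55)&(v<165)&(cs[...,2]>.21)
q=cs[b];print('balance',len(q))
for z0 in np.arange(.21,.48,.02):
    w=q[(q[:,2]>=z0)&(q[:,2]<z0+.02)&(q[:,0]<1)]
    if len(w):print(z0.round(2),len(w),w.mean(0).round(4),w.min(0).round(3),w.max(0).round(3))
# base plate
b=(abs(u-363)<50)&(abs(v-165)<35)&(ct[...,2]>.004)&(ct[...,2]<.02)&(T['p'].max(-1)<80)
rect(ct,b,'plate top')
b=(abs(u-318)<55)&(abs(v-190)<40)&(cs[...,2]>.003)&(cs[...,2]<.02)&(S['p'].max(-1)<80)
rect(cs,b,'plate side')
a=cv2.resize(S['p'][60:170,270:360],None,fx=5,fy=5,interpolation=cv2.INTER_CUBIC)
b=cv2.resize(S['p'][200:290,250:320],None,fx=5,fy=5,interpolation=cv2.INTER_CUBIC)
im=np.zeros((550,800,3),np.uint8);im[:550,:450]=a;im[:450,450:800]=b
cv2.imwrite('pics/crop1.png',im[...,::-1])
E
```

```text
tin top 581 ((490.8483581542969, 45.471527099609375), (58.94672775268555, 109.42320251464844), 89.8598861694336) [0.4894 0.0465 0.0954] 0.088 0.103
tin side 592 ((486.2984313964844, 73.79234313964844), (141.4355010986328, 274.6670227050781), 50.578773498535156) [0.4866 0.0534 0.0937] 0.088 0.099
bail side 64 [[0.493, 0.045, 0.156], [0.493, 0.041, 0.153], [0.49, 0.041, 0.155], [0.491, 0.035, 0.151], [0.493, 0.029, 0.146], [0.492, 0.05, 0.155], [0.492, 0.045, 0.153], [0.489, 0.033, 0.147], [0.493, 0.052, 0.152], [0.491, 0.051, 0.153], [0.494, 0.055, 0.15], [0.491, 0.055, 0.152]]
balance 861
0.21 29 [ 0.6702 -0.233   0.223 ] [ 0.63  -0.304  0.211] [ 0.7   -0.136  0.23 ]
0.23 31 [ 0.6666 -0.2261  0.24  ] [ 0.619 -0.305  0.231] [ 0.702 -0.134  0.25 ]
0.25 24 [ 0.6701 -0.2247  0.2599] [ 0.637 -0.301  0.251] [ 0.698 -0.133  0.27 ]
0.27 24 [ 0.6673 -0.2239  0.2813] [ 0.624 -0.307  0.271] [ 0.705 -0.125  0.29 ]
0.29 72 [ 0.6352 -0.1488  0.3005] [ 0.618 -0.305  0.291] [ 0.701 -0.121  0.31 ]
0.31 83 [ 0.6319 -0.1455  0.3202] [ 0.617 -0.304  0.31 ] [ 0.702 -0.122  0.33 ]
0.33 84 [ 0.6282 -0.1366
[... 227 characters left out ...]
.6272 -0.1341  0.4006] [ 0.618 -0.158  0.39 ] [ 0.646 -0.119  0.41 ]
0.41 86 [ 0.6334 -0.1344  0.4192] [ 0.622 -0.151  0.411] [ 0.656 -0.122  0.43 ]
0.43 22 [ 0.6369 -0.1379  0.4405] [ 0.627 -0.144  0.432] [ 0.648 -0.132  0.45 ]
0.45 24 [ 0.6367 -0.1386  0.4572] [ 0.629 -0.146  0.45 ] [ 0.648 -0.127  0.466]
0.47 107 [ 0.6453 -0.1703  0.4773] [ 0.624 -0.231  0.471] [ 0.666 -0.12   0.483]
plate top 3691 ((658.1177978515625, -200.6725616455078), (195.45172119140625, 318.0527648925781), 2.24090576171875) [ 0.6512 -0.2128  0.0104] 0.004 0.02
plate side 3056 ((656.698486328125, -160.27377319335938), (202.60821533203125, 401.04400634765625), 1.9532424211502075) [ 0.6509 -0.2062  0.009 ] 0.003 0.019
```

View pics/crop1.png

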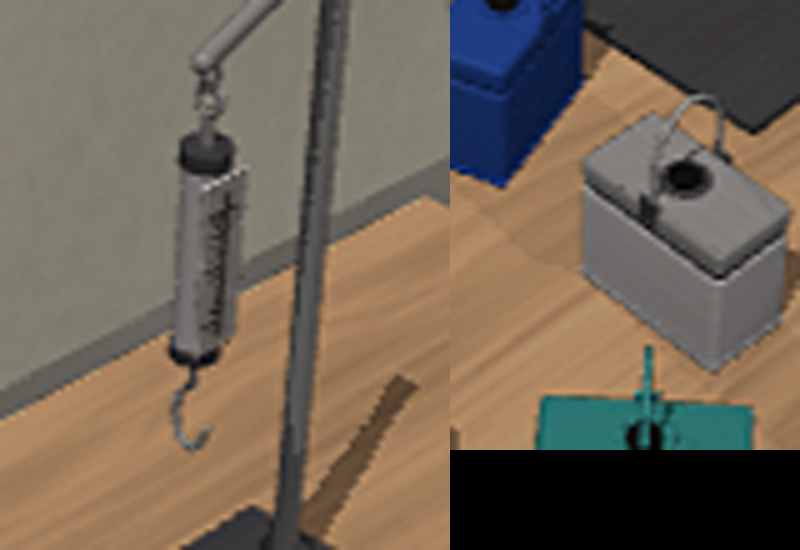

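The crop confirms it: bare-metal tin with bail and black button at (297,247). The hook opens at lower right in the crop, with its bottom at about (309,149). Next I'll refine the stand and hook pose.

```bash
python3 - <<'E'
from h import *
S=np.load('side1.npz');T=np.load('top1.npz')
ms,mt=optics.camera_model('side'),optics.camera_model('top')
cs,ct=cloud(ms,S['d']),cloud(mt,T['d'])
v,u=np.mgrid[:420,:560]
for n,c,P,m in(('top',ct,T['p'],mt),('side',cs,S['p'],ms)):
    b=((c[...,2]>.003)&(c[...,2]<.017)&(P.max(-1)<85)&(c[...,0]>.5)&(c[...,1]<-.02)&(c[...,1]>-.42)).astype(np.uint8)
    b=cv2.morphologyEx(b,cv2.MORPH_OPEN,np.ones((3,3)))
    k,l,st,_=cv2.connectedComponentsWithStats(b); i=1+st[1:,4].argmax()
    h=[x for x in cv2.findContours((l==i).astype(np.uint8),0,2)[0]]; h=max(h,key=len)[:,0]
    q=onplane(m,h[:,0].astype(float),h[:,1].astype(float),.01)
    print(n,cv2.minAreaRect((q[:,:2]*1000).astype(np.float32)))
    pl=(c[...,2]>.06)&(c[...,2]<.45)&(c[...,0]>.5)&(c[...,0]<.8)&(c[...,1]<-.25)&(c[...,1]>-.36)
    w=c[pl];print('column',len(w))
    for z0 in (.05,.15,.25,.35):
        t=w[(w[:,2]>z0)&(w[:,2]<z0+.1)]
        if len(t):print(np.median(t,0).round(4))
    a=(c[...,2]>.47)&(c[...,2]<.5)&(c[...,0]>.55)&(c[...,0]<.75)&(c[...,1]<-.05)&(c[...,1]>-.36)
    w=c[a]; 
    if len(w)>9: print('arm',len(w),cv2.fitLine(w[:,:2].astype(np.float32),2,0,.01,.01).ravel(),w.min(0),w.max(0))
b=(abs(u-310)<15)&(v>125)&(v<155)&(cs[...,2]>.215)&(cs[...,1]>-.17)&(cs[...,0]<.7)
for r in range(128,155):
    q=b[r]
    if q.any():print(r,np.where(q)[0].tolist(),cs[r][q].mean(0).round(3))
E
```

```text
top ((-716.59912109375, -1030.10986328125), (960.938720703125, 580.2664184570312), 88.26696014404297)
column 407
[ 0.6868 -0.3013  0.1065]
[ 0.6865 -0.301   0.2026]
[ 0.687  -0.3015  0.3016]
[ 0.687  -0.3016  0.402 ]
arm 482 [ 0.31192178 -0.9501078   0.6644774  -0.22735174] [ 0.6255202  -0.31690074  0.47043602] [ 0.70103145 -0.12221322  0.49999747]
side ((-1261.3828125, -245.73182678222656), (143.0342254638672, 299.5199279785156), 23.555938720703125)
column 628
[ 0.6888 -0.3019  0.1077]
[ 0.6893 -0.3021  0.2006]
[ 0.6893 -0.3019  0.3018]
[ 0.6891 -0.3015  0.401 ]
arm 236 [ 0.31750545 -0.94825643  0.6661008  -0.23193496] [ 0.62430196 -0.31860715  0.47010601] [ 0.70075028 -0.12017326  0.49988351]
128 [304, 305, 306, 307, 308, 309, 310, 311, 312, 313, 314] [ 0.628 -0.129  0.304]
129 [304, 305, 306, 307, 308, 309, 310, 311, 312, 313] [ 0.63  -0.129  0.3  ]
130 [304, 305, 306, 307, 308, 309, 310, 311, 312, 313] [ 0.545 -0.034  0.379]
131 [304, 305, 306, 307, 308, 309, 310, 311, 312, 313] [ 0.629 -0.129  0.294]
132 [305, 306, 307, 308, 309, 310, 311, 312] [ 0.628 -0.129  0.291]
133 [308, 309, 310] [ 0.627 -0.129  0.288]
134 [308, 309] [ 0.638 -0.141  0.274]
135 [301, 308, 309] [0.355 0.179 0.551]
136 [308, 309] [ 0.634 -0.137  0.271]
137 [306, 307, 308, 316] [0.428 0.101 0.475]
138 [305, 306, 307] [ 0.644 -0.137  0.26 ]
139 [305, 306] [ 0.646 -0.138  0.255]
140 [305, 306] [ 0.643 -0.134  0.254]
141 [305] [ 0.646 -0.136  0.249]
142 [305] [ 0.646 -0.136  0.245]
143 [305] [ 0.644 -0.134  0.243]
144 [305, 324] [0.215 0.343 0.676]
145 [305, 306, 311] [ 0.638 -0.138  0.237]
146 [305, 306, 310, 311, 312] [ 0.633 -0.139  0.236]
147 [305, 306, 307, 310, 311] [ 0.637 -0.14   0.23 ]
148 [306, 307, 308, 309, 310] [ 0.634 -0.138  0.229]
149 [307, 308, 309, 310] [ 0.633 -0.139  0.226]
153 [315] [-0.213  0.82   1.111]
```

```bash
cat >> h.py <<'E'
def goal(p,yaw=0.,t=17.5):
    "world TCP target -> row shift (cm) & rotvec"
    s=robot.observe(); r0=R.from_euler('xyz',s['tool_rot'])
    r1=R.from_euler('xyz',[np.pi,-np.radians(t),yaw])
    print('t',round(s['time'],2),'shift cm',(r0.inv().apply(np.array(p)-s['tool_pos'])*100).round(2),'turn',(r0.inv()*r1).as_rotvec().round(4))
E
python3 - <<'E'
from h import *
T=np.load('top1.npz');S=np.load('side1.npz')
for n,Z in(('top',T),('side',S)):
    c=cloud(optics.camera_model(n),Z['d'])
    hsv=cv2.cvtColor(Z['p'],cv2.COLOR_RGB2HSV)
    m=((hsv[...,0]>75)&(hsv[...,0]<130)&(hsv[...,1]>150)&(c[...,2]>.085)&(c[...,2]<.11)).astype(np.uint8)
    k,l,st,_=cv2.connectedComponentsWithStats(m)
    for i in range(1,k):
        if st[i,4]>60:
            q=c[l==i]; print(n,st[i,4],cv2.boxPoints(cv2.minAreaRect(q[:,:2].astype(np.float32))).round(3).tolist())
g=np.array([.491-.040,.0455,.070]); z=np.array([np.sin(.3054),0,-np.cos(.3054)])
tcp=g+.002*z; print(tcp)
goal(tcp-z*.12); goal(tcp)
E
```

```text
top 495 [[0.625, 0.05999999865889549], [0.6589999794960022, -0.03999999910593033], [0.7129999995231628, -0.02199999988079071], [0.6790000200271606, 0.07800000160932541]]
top 290 [[0.3619999885559082, -0.1120000034570694], [0.4129999876022339, -0.1120000034570694], [0.414000004529953, -0.050999999046325684], [0.3619999885559082, -0.05000000074505806]]
side 477 [[0.6240000128746033, 0.06499999761581421], [0.6589999794960022, -0.04100000113248825], [0.718999981880188, -0.019999999552965164], [0.6830000281333923, 0.08500000089406967]]
side 560 [[0.3580000102519989, -0.04800000041723251], [0.35899999737739563, -0.1589999943971634], [0.4189999997615814, -0.1589999943971634], [0.4189999997615814, -0.04699999839067459]]
side 743 [[0.3140000104904175, 0.1850000023841858], [0.35600000619888306, 0.13899999856948853], [0.4359999895095825, 0.20999999344348907], [0.39399999380111694, 0.25600001215934753]]
side 959 [[0.20900000631809235, 0.33899998664855957], [0.2750000059604645, 0.25], [0.3230000138282776, 0.28600001335144043], [0.257999986410141, 0.375]]
[0.45160135 0.0455     0.06809255]
t 0.1 shift cm [ 40.6  -42.53   6.12] turn [-0.0547  0.3024  0.3459]
t 0.1 shift cm [ 43.98 -41.28  17.57] turn [-0.0547  0.3024  0.3459]
```

Request:
play_rows([
  [39.5, -42.9, 2.3, -0.0547, 0.3024, 0.3459, 1],
  [39.5, -42.9, 2.3, -0.0547, 0.3024, 0.3459, 1],
  [39.5, -42.9, 2.3, -0.0547, 0.3024, 0.3459, 1],
  [39.5, -42.9, 2.3, -0.0547, 0.3024, 0.3459, 1],
  [39.5, -42.9, 2.3, -0.0547, 0.3024, 0.3459, 1],
  [39.5, -42.9, 2.3, -0.0547, 0.3024, 0.3459, 1],
  [39.5, -42.9, 2.3, -0.0547, 0.3024, 0.3459, 1],
  [39.5, -42.9, 2.3, -0.0547, 0.3024, 0.3459, 1],
  [39.5, -42.9, 2.3, -0.0547, 0.3024, 0.3459, 1],
  [39.5, -42.9, 2.3, -0.0547, 0.3024, 0.3459, 1],
  [39.5, -42.9, 2.3, -0.0547, 0.3024, 0.3459, 1],
  [39.5, -42.9, 2.3, -0.0547, 0.3024, 0.3459, 1],
  [39.5, -42.9, 2.3, -0.0547, 0.3024, 0.3459, 1],
  [39.5, -42.9, 2.3, -0.0547, 0.3024, 0.3459, 1],
  [39.5, -42.9, 2.3, -0.0547, 0.3024, 0.3459, 1],
  [39.5, -42.9, 2.3, -0.0547, 0.3024, 0.3459, 1],
  [39.5, -42.9, 2.3, -0.0547, 0.3024, 0.3459, 1],
  [39.5, -42.9, 2.3, -0.0547, 0.3024, 0.3459, 1],
])

```text
time: 1.9
tool_pos: [0.404, 0.0438, 0.2208]
tool_rot: [3.14, -0.306, -0.002]
contact_force: [0.4, -0.2, 0.1]
opening: 0.0918
grip_force: 0.0
```

```bash
python3 - <<'E'
from h import *
goal([.4516,.0455,.0681])
s=robot.observe();print(s['tool_pos'],s['tool_rot'],s['qvel'].round(3))
E
```

```text
t 1.9 shift cm [-0.06 -0.2  15.99] turn [ 0.0021 -0.0006 -0.0016]
[0.40402067 0.04382023 0.22080316] [ 3.13997188e+00 -3.05992191e-01 -1.71508662e-03] [ 0.01   0.004 -0.002 -0.001 -0.     0.001]
```

Descend, then close at 50 N.

Request:
play_rows([
  [-0.05, -0.2, 3, 0, 0, 0, 1],
  [-0.05, -0.2, 6, 0, 0, 0, 1],
  [-0.05, -0.2, 9, 0, 0, 0, 1],
  [-0.05, -0.2, 12, 0, 0, 0, 1],
  [-0.05, -0.2, 14, 0, 0, 0, 1],
  [-0.05, -0.2, 15.5, 0, 0, 0, 1],
  [-0.05, -0.2, 16, 0, 0, 0, 1],
  [-0.05, -0.2, 16, 0, 0, 0, 1],
])

```text
time: 2.7
tool_pos: [0.4516, 0.0462, 0.0675]
tool_rot: [3.14, -0.305, -0.0]
contact_force: [0.7, -0.4, 0.3]
opening: 0.0919
grip_force: 0.0
```

Request:
play_rows([
  [0, 0, 0, 0, 0, 0, 0.62],
  [0, 0, 0, 0, 0, 0, 0.4],
  [0, 0, 0, 0, 0, 0, 0.2],
  [0, 0, 0, 0, 0, 0, 0],
  [0, 0, 0, 0, 0, 0, 0],
  [0, 0, 0, 0, 0, 0, 0],
  [0, 0, 0, 0, 0, 0, 0],
  [0, 0, 0, 0, 0, 0, 0],
], squeeze=50)

```text
time: 3.5
tool_pos: [0.4518, 0.0465, 0.0683]
tool_rot: [3.14, -0.306, 0.001]
contact_force: [-2.2, -0.4, 6.5]
opening: 0.0598
grip_force: 50.0
```

```bash
python3 - <<'E'
from h import *
s=robot.observe();print(s)
goal([.4516,.0455,.2381])
E
```

```text
{'time': 3.5, 'qpos': array([-0.08203762,  0.36604269,  2.17907162,  0.08087886,  0.29180863,
        1.41457324]), 'qvel': array([-0.00093211,  0.00031077,  0.00030661, -0.00096057,  0.00031524,
       -0.00216892]), 'joint_efforts': array([  0.24851052, -31.2984252 , -13.62848282,   0.14623504,
        -1.58556461,   0.03272488]), 'tool_pos': array([0.45182836, 0.04652893, 0.06833796]), 'tool_rot': array([ 3.13994657e+00, -3.06421536e-01,  5.45423598e-04]), 'contact_force': array([-2.20778148, -0.39668493,  6.5160973 ]), 'torque': array([-0.0089558 ,  0.29422798,  0.04609356]), 'grip_force': 49.97328042984009, 'opening': 0.059815963631591286}
t 3.5 shift cm [  5.1    0.13 -16.19] turn [ 0.0015 -0.001   0.0005]
```

Request:
play_rows([
  [0.15, 0, -0.5, 0, 0, 0, 0],
  [0.45, 0, -1.5, 0, 0, 0, 0],
  [0.95, 0, -3, 0, 0, 0, 0],
  [1.6, 0, -5, 0, 0, 0, 0],
  [2.2, 0, -7, 0, 0, 0, 0],
  [2.85, 0, -9, 0, 0, 0, 0],
  [3.45, 0, -11, 0, 0, 0, 0],
  [4.1, 0, -13, 0, 0, 0, 0],
  [4.7, 0, -15, 0, 0, 0, 0],
  [5.1, 0, -16.2, 0, 0, 0, 0],
  [5.1, 0, -16.2, 0, 0, 0, 0],
  [5.1, 0, -16.2, 0, 0, 0, 0],
  [5.1, 0, -16.2, 0, 0, 0, 0],
])

```text
time: 4.8
tool_pos: [0.4506, 0.0469, 0.2365]
tool_rot: [3.14, -0.303, 0.0]
contact_force: [-0.4, 0.8, -4.1]
opening: 0.0602
grip_force: 50.0
```

```bash
python3 - <<'E'
from h import *
s=robot.observe();print(s)
ti=np.array(s['tool_pos'])
# tin held: measure its top in side view
p,d,m=shot('side','side2.png'); c=cloud(m,d)
sel=(abs(c[...,0]-.49)<.1)&(abs(c[...,1]-.0465)<.06)&(c[...,2]>.2)
q=c[sel]; b=q[(q[:,2]>.29)&(abs(q[:,0]-.49)<.02)]; print('bail',len(b),b.mean(0),b.max(0))
f=c[(abs(c[...,0]-.52)<.06)&(c[...,1]>.07)&(c[...,1]<.082)&(c[...,2]>.17)&(c[...,2]<.255)]
goal([.53-.039,-.139,.2381],.033)
y,x,h,w=200,200,150,200
cv2.imwrite('pics/crop2.png',cv2.resize(p[100:300,200:400],(800,600)[0:1]*1+(600,) if 0 else (600,600),interpolation=cv2.INTER_CUBIC)[...,::-1])
E
```

```text
{'time': 4.8, 'qpos': array([-0.08137051,  0.06418876,  1.94800764,  0.0312318 ,  0.827693  ,
        1.47168037]), 'qvel': array([ 0.00012366,  0.00298627, -0.0044643 ,  0.00038535,  0.00069314,
        0.00152861]), 'joint_efforts': array([ 1.55957916e-02, -2.99720818e+01, -2.61133862e+01,  1.71108255e-01,
       -1.98294640e+00,  1.24709544e-02]), 'tool_pos': array([0.45063256, 0.04685047, 0.2364631 ]), 'tool_rot': array([ 3.14025261e+00, -3.02791161e-01,  3.14094103e-04]), 'contact_force': array([-0.41985317,  0.83953392, -4.05352251]), 'torque': array([ 3.96516980e-02,  5.47297402e-01, -8.67064093e-05]), 'grip_force': 49.973793625831604, 'opening': 0.06019177169824014}
bail 30 [0.4906758 0.06432   0.31056  ] [0.49426385 0.0758069  0.3240871 ]
t 4.85 shift cm [ 3.88 18.58  1.07] turn [ 0.0111  0.0024 -0.0312]
```

View pics/crop2.png

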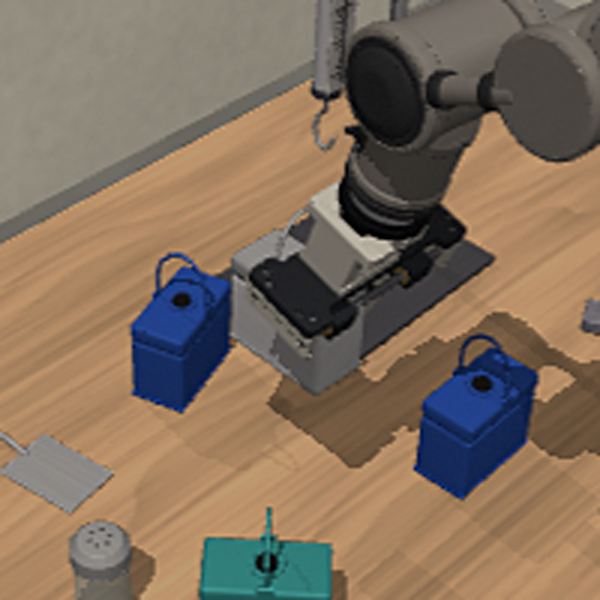

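The tin is held level and weighs roughly 4.2 N. Next I move sideways to a point in front of the hook, still high.

Request:
play_rows([
  [0.1, 0.5, 0, 0, 0, -0.001, 0],
  [0.4, 2, 0.1, 0.001, 0, -0.004, 0],
  [0.85, 4, 0.2, 0.003, 0.0005, -0.008, 0],
  [1.35, 6.5, 0.35, 0.004, 0.0008, -0.011, 0],
  [1.9, 9, 0.5, 0.006, 0.001, -0.016, 0],
  [2.4, 11.5, 0.65, 0.007, 0.001, -0.02, 0],
  [2.95, 14, 0.8, 0.009, 0.002, -0.024, 0],
  [3.4, 16.3, 0.95, 0.01, 0.002, -0.028, 0],
  [3.8, 18.1, 1.05, 0.011, 0.002, -0.031, 0],
  [4, 19, 1.1, 0.011, 0.002, -0.031, 0],
  [4, 19.1, 1.1, 0.011, 0.002, -0.031, 0],
  [4, 19.1, 1.1, 0.011, 0.002, -0.031, 0],
])

```text
time: 6.05
tool_pos: [0.4927, -0.1439, 0.2392]
tool_rot: [-3.141, -0.307, 0.033]
contact_force: [0.4, 0.3, -4.0]
opening: 0.0599
grip_force: 50.0
```

```bash
python3 - <<'E'
from h import *
s=robot.observe();print(s['tool_pos'],s['tool_rot'],s['contact_force'])
goal([.4925,-.1433,.1672],.033)
E
```

```text
[ 0.49269188 -0.14385628  0.23920358] [-3.14122911 -0.30678447  0.03258755] [ 0.39694789  0.25584037 -4.00459825]
t 6.05 shift cm [-2.19 -0.05  6.86] turn [-0.0002 -0.0014 -0.0004]
```

Request:
play_rows([
  [-0.15, 0, 0.5, 0, 0, 0, 0],
  [-0.5, 0, 1.6, 0, 0, 0, 0],
  [-0.95, 0, 3, 0, 0, 0, 0],
  [-1.4, 0, 4.4, 0, 0, 0, 0],
  [-1.85, 0, 5.8, 0, 0, 0, 0],
  [-2.1, 0, 6.6, 0, 0, 0, 0],
  [-2.2, 0, 6.9, 0, 0, 0, 0],
  [-2.2, 0, 6.9, 0, 0, 0, 0],
  [-2.2, 0, 6.9, 0, 0, 0, 0],
])

```text
time: 6.95
tool_pos: [0.4934, -0.1443, 0.1678]
tool_rot: [3.141, -0.309, 0.033]
contact_force: [0.1, 0.6, -4.3]
opening: 0.0596
grip_force: 50.0
```

```bash
python3 - <<'E'
from h import *
s=robot.observe();print(s['tool_pos'],s['tool_rot'],s['contact_force'])
p,d,m=shot('side','side3.png');c=cloud(m,d);np.savez('s3.npz',p=p,d=d)
p2,d2,m2=shot('top','top3.png')
a=cv2.resize(p[110:230,240:370],None,fx=4,fy=4,interpolation=2)
b=cv2.resize(p2[110:210,290:360],None,fx=4,fy=4,interpolation=2)
im=np.zeros((480,800,3),np.uint8);im[:,:520]=a;im[:400,520:]=b
cv2.imwrite('pics/crop3.png',im[...,::-1])
E
```

```text
[ 0.49337531 -0.14427298  0.16784726] [ 3.14059459 -0.30879697  0.03332616] [ 0.09971514  0.6220575  -4.31828067]
```

View pics/crop3.png

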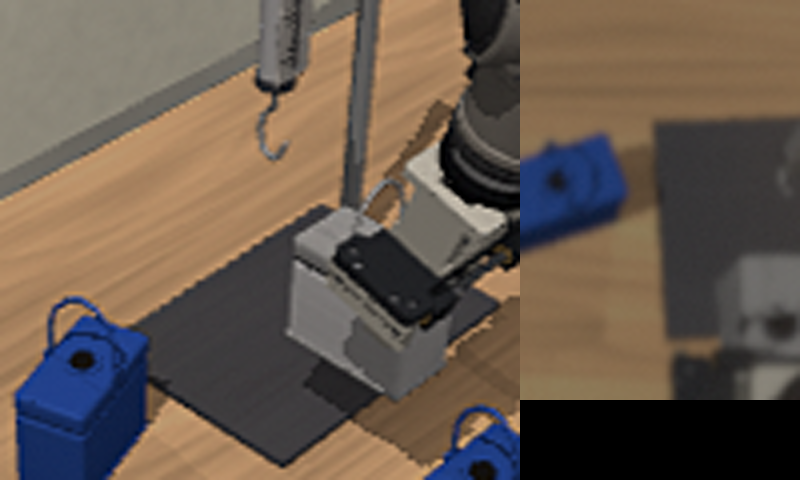

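The tin hangs in the gripper in front of the hook, with the bail apex near side pixel (337,155) and the hook bottom near (308,149). I'll measure both in the same view.

```bash
python3 - <<'E'
from h import *
Z=np.load('s3.npz');m=optics.camera_model('side');c=cloud(m,Z['d'])
sel=(abs(c[...,0]-.533)<.03)&(abs(c[...,1]+.143)<.04)&(c[...,2]>.215)&(c[...,2]<.27)
v,u=np.where(sel)
for a,b in zip(u,v):
    q=c[b,a]; print(a,b,q.round(4),end='; ')
print()
# rays of these pixels on plane x-of-bail
sel=(abs(c[...,0]-.637)<.035)&(abs(c[...,1]+.139)<.02)&(c[...,2]>.215)&(c[...,2]<.292)
v,u=np.where(sel)
for a,b in zip(u,v):
    # intersect ray with hook plane: y' = 0 plane through (.6365,-.1388) yaw .033
    o,r=ray(m,a,b); n=np.array([-np.sin(.033),np.cos(.033),0]); t=n@(np.array([.6365,-.1388,0])-o)/(n@r)
    print(a,b,c[b,a].round(3),(o+t*r).round(4),end='; ')
E
```

```text
338 154 [ 0.5328 -0.1515  0.2537]; 335 155 [ 0.536  -0.1425  0.2529]; 336 155 [ 0.5344 -0.1449  0.2527]; 337 155 [ 0.5345 -0.1496  0.2503]; 338 155 [ 0.532  -0.1509  0.251 ]; 339 155 [ 0.5348 -0.1592  0.2455]; 334 156 [ 0.5346 -0.1366  0.2531]; 335 156 [ 0.5317 -0.1374  0.2543]; 339 156 [ 0.534  -0.1586  0.2427]; 340 156 [ 0.533  -0.162   0.2416]; 333 157 [ 0.5343 -0.1322  0.252 ]; 334 157 [ 0.5293 -0.1303  0.2556]; 340 157 [ 0.5325 -0.1618  0.2385]; 332 158 [ 0.5367 -0.1311  0.2479]; 333 158 [ 0.5331 -0.1311  0.2497]; 340 158 [ 0.5327 -0.1626  0.2344]; 332 159 [ 0.5353 -0.1299  0.2457]; 333 159 [ 0.534  -0.1327  0.245 ]; 340 159 [ 0.5363 -0.1679  0.2264]; 341 159 [ 0.5339 -0.1694  0.227 ]; 331 160 [ 0.5357 -0.1263  0.2438]; 332 160 [ 0.5302 -0.1238  0.2481]; 340 160 [ 0.5345 -0.166   0.2248]; 341 160 [ 0.5314 -0.1666  0.2262]; 331 161 [ 0.5303 -0.12    0.2464]; 340 161 [ 0.5379 -0.171   0.217 ]; 341 161 [ 0.5327 -0.1689  0.2208]; 330 162 [ 0.5336 -0.1201  0.2411]; 331 162 [ 0.5308 -0.121   0.2422]; 340 162 [ 0.5351 -0.1678  0.2165]; 330 163 [ 0.5354 -0.1228  0.2354]; 329 164 [ 0.535
[... 2697 characters left out ...]
76]; 307 147 [ 0.644 -0.143  0.225] [ 0.6394 -0.1387  0.2295]; 310 147 [ 0.625 -0.136  0.238] [ 0.6281 -0.1391  0.2351]; 311 147 [ 0.627 -0.143  0.234] [ 0.6243 -0.1392  0.2369]; 306 148 [ 0.641 -0.136  0.226] [ 0.643  -0.1386  0.2242]; 307 148 [ 0.637 -0.136  0.229] [ 0.6392 -0.1387  0.2261]; 308 148 [ 0.636 -0.14   0.227] [ 0.6354 -0.1388  0.228 ]; 309 148 [ 0.629 -0.136  0.233] [ 0.6316 -0.139   0.2298]; 310 148 [ 0.623 -0.134  0.236] [ 0.6278 -0.1391  0.2317]; 307 149 [ 0.635 -0.135  0.226] [ 0.639  -0.1387  0.2226]; 308 149 [ 0.63  -0.133  0.23 ] [ 0.6352 -0.1388  0.2245]; 309 149 [ 0.631 -0.139  0.226] [ 0.6314 -0.139   0.2264]; 310 149 [ 0.627 -0.139  0.229] [ 0.6276 -0.1391  0.2283];
```

Hook seat is about (0.636, −0.139, 0.230) and the bail is at (0.5335, −0.144, 0.2545). I need to advance 10.2 cm along the hook's axis.

Request:
play_rows([
  [0.5, 0, 0.15, 0, 0, 0, 0],
  [1.6, 0, 0.5, 0, 0, 0, 0],
  [3.1, 0, 1, 0, 0, 0, 0],
  [4.6, -0.05, 1.45, 0, 0, 0, 0],
  [5.8, -0.1, 1.85, 0, 0, 0, 0],
  [6.8, -0.1, 2.15, 0, 0, 0, 0],
  [7.6, -0.1, 2.4, 0, 0, 0, 0],
  [8.3, -0.1, 2.65, 0, 0, 0, 0],
  [8.9, -0.1, 2.85, 0, 0, 0, 0],
  [9.4, -0.1, 3, 0, 0, 0, 0],
  [9.65, -0.1, 3.1, 0, 0, 0, 0],
  [9.7, -0.1, 3.1, 0, 0, 0, 0],
  [9.7, -0.1, 3.1, 0, 0, 0, 0],
  [9.7, -0.1, 3.1, 0, 0, 0, 0],
])

```text
time: 8.45
tool_pos: [0.5945, -0.1399, 0.167]
tool_rot: [3.141, -0.308, 0.033]
contact_force: [-1.0, -1.2, -4.6]
opening: 0.0596
grip_force: 50.0
```

```bash
python3 - <<'E'
from h import *
s=robot.observe();print(s['tool_pos'],s['tool_rot'],s['contact_force'],s['torque'])
p,d,m=shot('side','side4.png');c=cloud(m,d);np.savez('s4.npz',p=p,d=d)
print('expected bail',s['tool_pos']+[.0396,.0013,.0868])
cv2.imwrite('pics/crop4.png',cv2.resize(p[100:190,260:360],None,fx=6,fy=6,interpolation=2)[...,::-1])
E
```

```text
[ 0.59446865 -0.13990086  0.16704888] [ 3.14129843 -0.30751931  0.03280462] [-1.0449316  -1.15315698 -4.60352181] [ 0.04432554  0.55862021 -0.01534468]
expected bail [ 0.63406865 -0.13860086  0.25384888]
```

View pics/crop4.png

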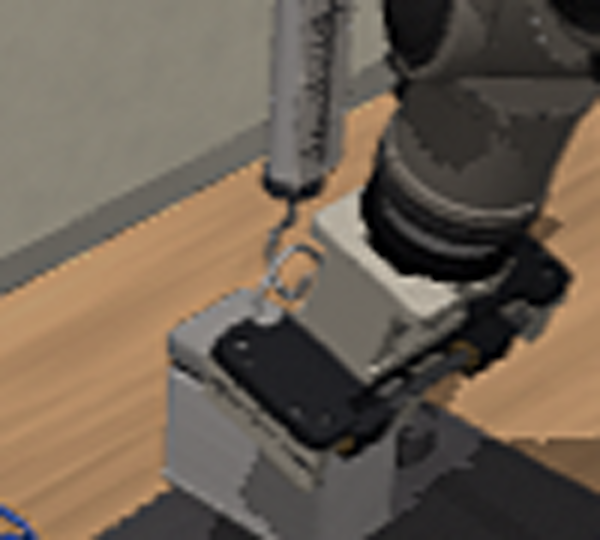

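The bail loop sits over the hook at crop (300,265), and the hook tip shows through it on the robot side. I'll lower to just above contact.

Request:
play_rows([
  [0.05, 0, 0.1, 0, 0, 0, 0],
  [0.04, 0, 0.3, 0, 0, 0, 0],
  [-0.05, 0, 0.6, 0, 0, 0, 0],
  [-0.15, 0, 0.9, 0, 0, 0, 0],
  [-0.25, 0, 1.2, 0, 0, 0, 0],
  [-0.35, 0, 1.5, 0, 0, 0, 0],
  [-0.4, 0, 1.75, 0, 0, 0, 0],
  [-0.48, 0, 1.92, 0, 0, 0, 0],
  [-0.5, 0, 2, 0, 0, 0, 0],
  [-0.5, 0, 2, 0, 0, 0, 0],
])

```text
time: 9.5
tool_pos: [0.596, -0.1398, 0.1464]
tool_rot: [3.141, -0.308, 0.033]
contact_force: [0.6, -0.3, -3.8]
opening: 0.0596
grip_force: 50.0
```

Request:
play_rows([
  [-0.03, 0, 0.1, 0, 0, 0, 0],
  [-0.06, 0, 0.2, 0, 0, 0, 0],
  [-0.09, 0, 0.3, 0, 0, 0, 0],
  [-0.13, 0, 0.4, 0, 0, 0, 0],
  [-0.16, 0, 0.5, 0, 0, 0, 0],
  [-0.19, 0, 0.6, 0, 0, 0, 0],
  [-0.22, 0, 0.7, 0, 0, 0, 0],
  [-0.25, 0, 0.8, 0, 0, 0, 0],
  [-0.29, 0, 0.9, 0, 0, 0, 0],
  [-0.32, 0, 1, 0, 0, 0, 0],
  [-0.32, 0, 1, 0, 0, 0, 0],
  [-0.32, 0, 1, 0, 0, 0, 0],
])

```text
time: 10.7
tool_pos: [0.596, -0.1399, 0.136]
tool_rot: [3.141, -0.308, 0.033]
contact_force: [0.5, -0.3, -2.2]
opening: 0.0599
grip_force: 50.0
```

Request:
play_rows([
  [-0.03, 0, 0.1, 0, 0, 0, 0],
  [-0.06, 0, 0.2, 0, 0, 0, 0],
  [-0.09, 0, 0.3, 0, 0, 0, 0],
  [-0.13, 0, 0.4, 0, 0, 0, 0],
  [-0.16, 0, 0.5, 0, 0, 0, 0],
  [-0.19, 0, 0.6, 0, 0, 0, 0],
  [-0.22, 0, 0.7, 0, 0, 0, 0],
  [-0.25, 0, 0.8, 0, 0, 0, 0],
  [-0.29, 0, 0.9, 0, 0, 0, 0],
  [-0.32, 0, 1, 0, 0, 0, 0],
  [-0.32, 0, 1, 0, 0, 0, 0],
  [-0.32, 0, 1, 0, 0, 0, 0],
])

```text
time: 11.9
tool_pos: [0.596, -0.1399, 0.1255]
tool_rot: [3.141, -0.308, 0.033]
contact_force: [-0.8, 0.6, -1.2]
opening: 0.0599
grip_force: 50.0
```

```bash
python3 - <<'E'
from h import *
f=[]
for _ in range(6):
    s=robot.observe(); f.append(np.r_[s['contact_force'],s['torque']]); p,d,m=shot('side')
print(np.array(f).round(2)); print(s['tool_pos'])
cv2.imwrite('pics/crop5.png',cv2.resize(p[100:190,260:360],None,fx=6,fy=6,interpolation=2)[...,::-1])
E
```

```text
[[-0.84  0.62 -1.15  0.04  0.34 -0.01]
 [-0.56  0.12 -1.03  0.01  0.35  0.04]
 [-0.01  0.39 -1.67  0.05  0.32  0.02]
 [ 0.    0.44 -1.41  0.02  0.26 -0.01]
 [-0.69  0.26 -1.4   0.04  0.3  -0.02]
 [-0.06 -0.01 -2.16 -0.04  0.36 -0.02]]
[ 0.59603524 -0.13988357  0.12557433]
```

View pics/crop5.png

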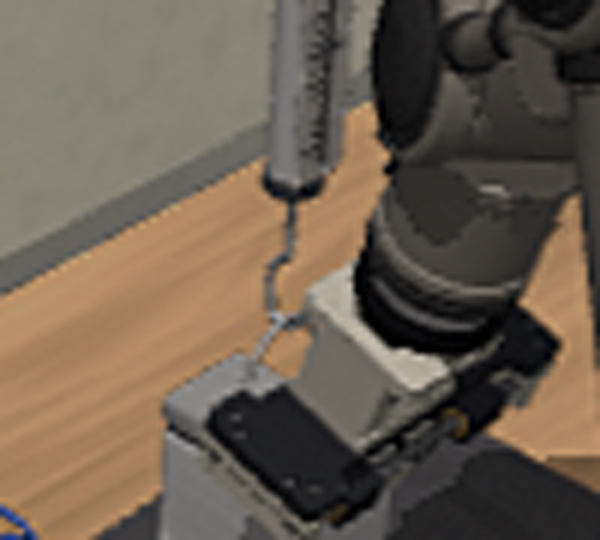

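Request:
play_rows([
  [-0.03, 0, 0.1, 0, 0, 0, 0],
  [-0.06, 0, 0.2, 0, 0, 0, 0],
  [-0.09, 0, 0.3, 0, 0, 0, 0],
  [-0.13, 0, 0.4, 0, 0, 0, 0],
  [-0.16, 0, 0.5, 0, 0, 0, 0],
  [-0.19, 0, 0.6, 0, 0, 0, 0],
  [-0.22, 0, 0.7, 0, 0, 0, 0],
  [-0.25, 0, 0.8, 0, 0, 0, 0],
  [-0.25, 0, 0.8, 0, 0, 0, 0],
  [-0.25, 0, 0.8, 0, 0, 0, 0],
  [-0.25, 0, 0.8, 0, 0, 0, 0],
])

```text
time: 13.3
tool_pos: [0.5961, -0.1399, 0.1172]
tool_rot: [3.141, -0.308, 0.033]
contact_force: [0.2, 0.5, -0.2]
opening: 0.0599
grip_force: 50.0
```

```bash
cat > f.py <<'E'
from h import *
f=[]
for _ in range(24):
    s=robot.observe(); f.append(np.r_[s['contact_force'],s['torque']]); p,d,m=shot('side')
f=np.array(f);print(s['time'],f.mean(0).round(3),(f.std(0)/5).round(3),s['tool_pos'].round(4))
E
python3 f.py
```

```text
14.45 [0.114 0.218 0.043 0.014 0.21  0.022] [0.088 0.088 0.094 0.005 0.008 0.005] [ 0.596  -0.1398  0.1171]
```

Net force is about zero, so the hook carries all of it. I'll ease the grip before opening.

Request:
play_rows([
  [0, 0, 0, 0, 0, 0, 0],
  [0, 0, 0, 0, 0, 0, 0],
  [0, 0, 0, 0, 0, 0, 0],
], squeeze=15)

```text
time: 14.8
tool_pos: [0.5961, -0.1402, 0.1172]
tool_rot: [3.141, -0.308, 0.033]
contact_force: [-0.2, -2.7, 0.0]
opening: 0.0599
grip_force: 15.0
```

Request:
play_rows([
  [0, 0, 0, 0, 0, 0, 0],
  [0, 0, 0, 0, 0, 0, 0],
  [0, 0, 0, 0, 0, 0, 0],
  [0, 0, 0, 0, 0, 0, 0],
], squeeze=3)

```text
time: 15.2
tool_pos: [0.596, -0.1399, 0.1171]
tool_rot: [3.141, -0.308, 0.033]
contact_force: [0.9, -3.2, -0.1]
opening: 0.0604
grip_force: 3.0
```

```bash
python3 f.py
```

```text
16.35 [ 0.245 -1.811 -0.047 -0.115  0.213 -0.173] [0.101 0.123 0.09  0.005 0.005 0.006] [ 0.596  -0.1398  0.1171]
```

Easing the grip brought up about 1.8 N of side force in y. I'll relieve it with a small shift towards −y, which is tool +y.

Request:
play_rows([
  [0, 0.05, 0, 0, 0, 0, 0],
  [0, 0.1, 0, 0, 0, 0, 0],
  [0, 0.1, 0, 0, 0, 0, 0],
  [0, 0.1, 0, 0, 0, 0, 0],
])

```text
time: 16.8
tool_pos: [0.596, -0.1406, 0.117]
tool_rot: [3.141, -0.307, 0.033]
contact_force: [-0.2, 0.7, 0.4]
opening: 0.0604
grip_force: 3.0
```

```bash
python3 f.py
```

```text
17.95 [ 0.093  0.553 -0.154  0.053  0.204  0.062] [0.097 0.068 0.107 0.006 0.005 0.006] [ 0.596  -0.1409  0.1171]
```

Side force is nearly gone, so I'll open gently.

Request:
play_rows([
  [0, -0.02, 0, 0, 0, 0, 0],
  [0, -0.02, 0, 0, 0, 0, 0],
  [0, -0.02, 0, 0, 0, 0, 0.66],
  [0, -0.02, 0, 0, 0, 0, 0.67],
  [0, -0.02, 0, 0, 0, 0, 0.68],
  [0, -0.02, 0, 0, 0, 0, 0.7],
  [0, -0.02, 0, 0, 0, 0, 0.72],
  [0, -0.02, 0, 0, 0, 0, 0.76],
  [0, -0.02, 0, 0, 0, 0, 0.8],
  [0, -0.02, 0, 0, 0, 0, 0.85],
  [0, -0.02, 0, 0, 0, 0, 0.9],
  [0, -0.02, 0, 0, 0, 0, 0.95],
  [0, -0.02, 0, 0, 0, 0, 1],
  [0, -0.02, 0, 0, 0, 0, 1],
  [0, -0.02, 0, 0, 0, 0, 1],
  [0, -0.02, 0, 0, 0, 0, 1],
  [0, -0.02, 0, 0, 0, 0, 1],
  [0, -0.02, 0, 0, 0, 0, 1],
])

```text
time: 19.8
tool_pos: [0.5961, -0.1407, 0.1171]
tool_rot: [3.141, -0.308, 0.033]
contact_force: [0.1, 1.3, 0.2]
opening: 0.0916
grip_force: 0.0
```

```bash
python3 - <<'E'
from h import *
s=robot.observe();print(s['contact_force'],s['tool_pos'])
p,d,m=shot('side','side6.png'); p2,d2,m2=shot('top')
im=np.zeros((540,800,3),np.uint8)
im[:,:500]=cv2.resize(p[100:208,260:360],None,fx=5,fy=5,interpolation=2)
im[:320,500:]=cv2.resize(p2[110:190,325:400],None,fx=4,fy=4,interpolation=2)
cv2.imwrite('pics/crop6.png',im[...,::-1])
E
```

```text
[0.05011143 1.31571997 0.21769938] [ 0.59605569 -0.14068365  0.11711448]
```

View pics/crop6.png

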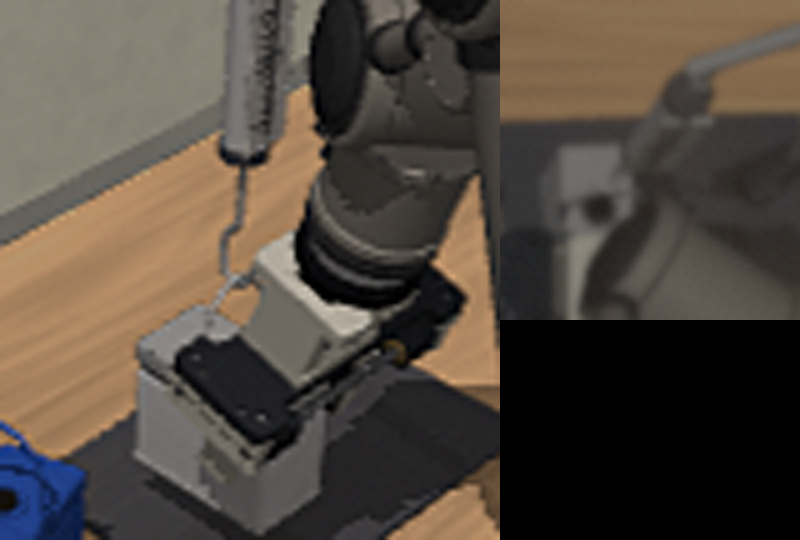

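The tin hangs on the hook with the bail at crop (238,282) and the fingers open. I'll retreat straight back, then up.

Request:
play_rows([
  [-0.2, 0, -0.05, 0, 0, 0, 1],
  [-0.6, 0, -0.2, 0, 0, 0, 1],
  [-1.2, 0, -0.4, 0, 0, 0, 1],
  [-2, 0, -0.65, 0, 0, 0, 1],
  [-3, 0, -0.95, 0, 0, 0, 1],
  [-4, 0, -1.25, 0, 0, 0, 1],
  [-5, 0, -1.6, 0, 0, 0, 1],
  [-6, 0, -1.9, 0, 0, 0, 1],
  [-6.7, 0, -2.5, 0, 0, 0, 1],
  [-6.7, 0, -4.5, 0, 0, 0, 1],
  [-6.7, 0, -7, 0, 0, 0, 1],
  [-6.7, 0, -9.5, 0, 0, 0, 1],
  [-6.7, 0, -11.5, 0, 0, 0, 1],
  [-6.7, 0, -12, 0, 0, 0, 1],
  [-6.7, 0, -12, 0, 0, 0, 1],
  [-6.7, 0, -12, 0, 0, 0, 1],
])

```text
time: 21.5
tool_pos: [0.4956, -0.1437, 0.2103]
tool_rot: [-3.141, -0.307, 0.033]
contact_force: [-0.3, 0.8, 0.1]
opening: 0.0921
grip_force: 0.0
```

```bash
cat > w.py <<'E'
from h import *
for i in range(12):
    s=robot.observe(); p,d,m=shot('side'); c=cloud(m,d)
    a=c[(abs(c[...,0]-.637)<.06)&(abs(c[...,1]+.139)<.05)&(c[...,2]>.125)&(c[...,2]<.175)]
    b=c[(abs(c[...,0]-.637)<.06)&(abs(c[...,1]+.139)<.05)&(c[...,2]>.07)&(c[...,2]<.12)]
    print(round(s['time'],2),len(a),a.mean(0).round(4),b.mean(0).round(4))
cv2.imwrite('pics/crop7.png',cv2.resize(p[60:210,230:380],(600,600),interpolation=2)[...,::-1])
lid=c[(abs(c[...,0]-.637)<.07)&(abs(c[...,1]+.139)<.035)&(c[...,2]>.125)&(c[...,2]<.16)]
k=lid-np.median(lid,0); lid=lid[abs(k[:,2])<.006]
q=np.linalg.lstsq(np.c_[lid[:,:2],np.ones(len(lid))],lid[:,2],rcond=None)[0];print('lid slope',q.round(3),'z at center',q@[.637,-.139,1],len(lid))
E
python3 w.py
```

```text
21.5 562 [ 0.6297 -0.1329  0.1407] [ 0.6184 -0.1196  0.0961]
21.55 559 [ 0.6298 -0.1331  0.1407] [ 0.6184 -0.1196  0.0955]
21.6 565 [ 0.6295 -0.1329  0.1407] [ 0.6186 -0.1195  0.0956]
21.65 562 [ 0.63   -0.1328  0.1408] [ 0.6189 -0.1192  0.0957]
21.7 566 [ 0.6299 -0.1327  0.1406] [ 0.6182 -0.1199  0.0961]
21.75 563 [ 0.6298 -0.1329  0.1407] [ 0.6187 -0.1193  0.0958]
21.8 563 [ 0.6295 -0.1329  0.1408] [ 0.6186 -0.1197  0.0951]
21.85 557 [ 0.63   -0.133   0.1408] [ 0.6187 -0.1196  0.0956]
21.9 562 [ 0.6302 -0.1332  0.1407] [ 0.6184 -0.1197  0.0961]
21.95 563 [ 0.6295 -0.1326  0.1407] [ 0.6179 -0.1198  0.0958]
22.0 560 [ 0.6299 -0.1331  0.1408] [ 0.6184 -0.1194  0.0957]
22.05 559 [ 0.6301 -0.1328  0.1407] [ 0.6186 -0.12    0.0959]
lid slope [ 0.01  -0.033  0.131] z at center 0.14152796558498604 429
```

View pics/crop7.png

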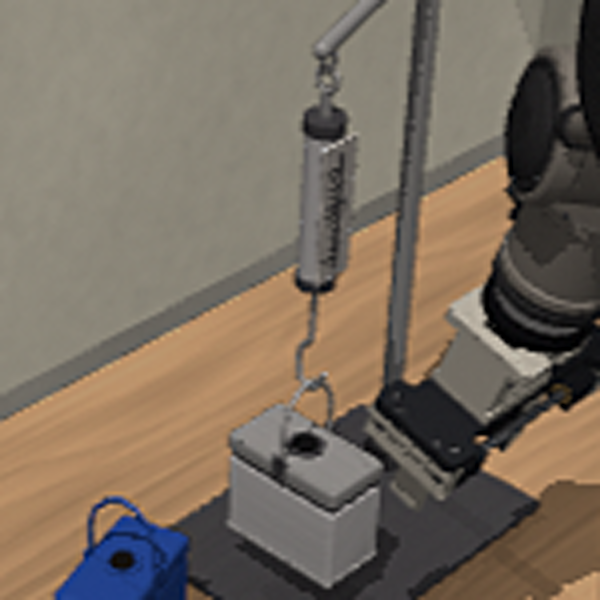

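The picture shows the tin hanging by its bail at crop (315,385), clear of the gripper. Its lid is level and still, and the drop is about 29 mm. I'll wait a little, then hand in.

Request:
play_rows([
  [0, 0, 0, 0, 0, 0, 1],
  [0, 0, 0, 0, 0, 0, 1],
  [0, 0, 0, 0, 0, 0, 1],
  [0, 0, 0, 0, 0, 0, 1],
  [0, 0, 0, 0, 0, 0, 1],
  [0, 0, 0, 0, 0, 0, 1],
  [0, 0, 0, 0, 0, 0, 1],
  [0, 0, 0, 0, 0, 0, 1],
  [0, 0, 0, 0, 0, 0, 1],
  [0, 0, 0, 0, 0, 0, 1],
  [0, 0, 0, 0, 0, 0, 1],
  [0, 0, 0, 0, 0, 0, 1],
  [0, 0, 0, 0, 0, 0, 1],
  [0, 0, 0, 0, 0, 0, 1],
  [0, 0, 0, 0, 0, 0, 1],
  [0, 0, 0, 0, 0, 0, 1],
  [0, 0, 0, 0, 0, 0, 1],
  [0, 0, 0, 0, 0, 0, 1],
  [0, 0, 0, 0, 0, 0, 1],
  [0, 0, 0, 0, 0, 0, 1],
])

```text
time: 24.1
tool_pos: [0.4959, -0.1439, 0.2112]
tool_rot: [3.141, -0.308, 0.033]
contact_force: [-0.2, 0.2, 0.4]
opening: 0.0916
grip_force: 0.0
```

```bash
python3 -c "
from cell import robot
print(robot.hand_in())"
```

```text
the job is handed in; nothing more can be done
None
```

The sugar tin hangs level, still and free on the balance hook, drawn down about 29 mm (roughly 0.41 kg); I handed the job in at about 24 s, and no verdict came back.

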